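# Probe the three stage contacts

## Robot

A 6-joint arm with a two-finger parallel gripper is mounted at the origin on the work surface. World frame = base frame: x ahead of the robot, y to its left, z up, the work surface at z = 0. Lengths are in m, angles in degrees, forces in N, time in s.
With the tool pointing down it reaches from about 0.25 to 0.725 m from the base axis. Payload 9.7 kg.
Tool frame: the origin (TCP) lies at the very end of the fingers, on their centre line; the grasp point (between the pads) lies 19 mm behind it; y points along the fingers, x is the direction in which the jaws open and shut, and the axes are right-handed (so a half turn about y gives the same grasp; the last joint's range is limited). The gripper opens to 85 mm and grips with 20 to 120 N. Pads are 22 mm wide; open, the fingers measure 114 mm over their backs; the gripper's body (76 mm by 85 mm) begins 54 mm behind the grasp point. The pads swing forward as they close: fully open they stand 13 mm farther back than shut.
Start: joints at [0, 4.979, 10.078, 95.1, 0, 90], TCP at [0.55, -0, 0.231] pointing down, gripper open.
Joint ranges: [-179.16, 179.16], [-48.56, 103.87], [-65.8, 70.77], [-126.05, 130.52], [-82.76, 87.17], [-180, 180]. Speed limits (degrees/s): [127.2, 127.2, 147.25, 180, 180, 180].

## Interface

Orientations are given as [roll, pitch, yaw] about the fixed x, y, z axes, in that order (R = Rz(yaw) Ry(pitch) Rx(roll)).
In Python, from workcell import bot gives the robot as it stands.
- The arm moves only by the shell command python3 -m jog 'ROWS' [FORCE]. ROWS is JSON, a list of rows, each a list of 7 numbers: the closure, from 0 (fully open) to 1 (shut), then the shift along the world's x, y, z in units of 25 mm (1.0 is 25 mm), then the turn, a rotation vector about the world's x, y, z in units of 5 degrees (1.0 is 5 degrees). A call has 1 to 5 rows; each row is the pose to reach, as a shift and turn from the pose commanded when the call began; what a row does not reach only later rows make up. A row lasts 1/10 s, in which the tool goes at most 50 mm and 8.59 degrees, less where a joint would pass 70% of its speed; a pose out of reach is approached as far as the arm can. A call with a gripper value outside its range is refused whole. The fingers move at their own pace and stop on an object; FORCE is the grip in N (left out, the last holds). Time passes only in rows, so rows that repeat a pose let the fingers close. It gives the time, the measured TCP pose, the force and the opening at its end, in the units of the state.
- bot.get_obs(): the state, without advancing time (a new reading comes with each control period).
- bot.camera(name): name is "scene" or "side" or "wrist"; returns (picture, depth): 384x512x3 uint8, red, green, blue; 384x512 float32, m along the optical axis (not along the pixel's ray), 0 where there is no reading.
- bot.camera_model(name): a dict with "fx", "fy", "cx", "cy" (pixels), "k1" (the pictures are not rectified: a ray, as slopes to the right and down, at radius r is drawn at 1 + k1 r^2 times it, then the intrinsics apply), "rvec" (rotation vector, rad) and "tvec" (3), from world to camera coordinates, as OpenCV has them; the wrist camera has in their place "tool_from_camera" (4x4, takes a point from camera to tool coordinates, whose origin is the TCP and whose axes are the tool frame's). Camera axes: x right, y down, z forward; pixel columns grow to the right and rows downward; lengths in m; the calibration is good to about 2 mm. A picture is of the moment at which its call begins: read the wrist's pose just before it. camera_model takes no time and is no camera call.
- bot.job_done(): hands the job in, once; it reports no verdict.
Trained networks look in the newest picture that a camera, given by its name, has taken for a name from the list of things; names that differ only in an ending like _2 or _b are one class to them, and where a whole thing is asked for, a point or a joint stands for the part that bears it (a point fixed in the world has none). Each returns a list of dicts, best first, with "conf" (0 to 1); they miss things now and then, are a little off and sometimes report something else, mostly with a low value. They report only what shows in the picture. A call takes as long as a camera call. They do not tell look-alikes from the thing itself.
- bot.regions_of(camera, label): "pixels" (384x512 bool, what is visible of it) and "point" ([row, column] in pixels, amid what is visible of it).
The state is a dict: "time": time; "q": joint angles; "qd": joint speeds; "joint_efforts": joint torques, N m; "ee_pos": TCP position; "tcp_rot": TCP orientation; "wrist_force": force on the tool from outside, world axes, zero at the start; "torque": the same for the moment, N m; "opening": finger opening in m.
Only numpy, scipy, OpenCV 4.12 (cv2) and the standard library are available. Lean on these libraries where they do the work, as an engineer would, in place of code of your own. Each camera call takes 0.05 s, during which the arm holds its last target. There are 200 camera calls.

## Task

Check the contacts on the white microscope stage: take the upright test probe from its forked rest and with its tip gently press the middle of each brass contact half-way down against its spring for about a second, first the round one, then the square one, then the cross-shaped one. Keep off the specimen in the middle of the stage, do not knock the other things about, and finally hang the probe upright in its rest again, in the middle of the slot with its collar on the fork.

Things in the scene. Friction and masses are not known exactly. Their poses are not given: they have to be found in the camera images.
- probe_grip (a point): the test probe, grasp here: centre of its upright square white handle (20 x 20 mm, 66 mm tall; the handle reaches 33 mm above and 33 mm below this point). The probe hangs tip down, 138 mm long, about 80 g; z points up along the probe, x and y are square to the handle's faces. Below the handle is a round collar 40 mm wide and 6 mm thick, then a steel neck 10 mm thick that ends in a thin pin 6 mm thick
- probe_tip (a point): lowest point of the probe's rounded steel tip (3 mm radius), on the probe's axis 105 mm below the handle's centre
- probe_collar (a point): centre of the underside of the probe's collar, 66 mm above the tip and 39 mm below the handle's centre; this face rests on the fork
- rest_slot (a point): the forked rest, fixed: the middle of the slot where the probe hangs, on the top face of its aluminium fork, 95 mm above the table. The slot is 20 mm wide between two prongs, 56 mm over both; it is open to the rest's -x side (prongs reach 33 mm that way) and closed 13 mm to its +x side, where the post stands below the fork. Nothing rises above the fork's top face
- specimen: the specimen: a glass disc 48 mm wide, in the middle of the white stage (a 200 x 200 x 20 mm plate, fixed); origin at the centre of the disc's underside, 42 mm above the table; its top is 50 mm above the table. Its x and y are the stage's
- stage: the white stage plate, fixed, origin at the centre of its underside on the table. It carries the specimen and three contacts, whose places are swapped from run to run
- term_round: the fixed black round foot (26 mm wide, 22 mm tall) of the round contact, standing on the stage; origin at the centre of its underside
- pad_round_top (a point): the round contact's mark: centre of the top of its brass head, a small round disc 26 mm across and 6 mm thick; 38 mm above the stage plate's top, 58 mm above the table; it sinks with the head
- pad_round (a joint): how far the round contact's head is pressed down, in m: 0 up, 0.008 on its stop. A spring pushes it up with 1.6 N at the start and 4.8 N at the stop
- term_square: the fixed black round foot (26 mm wide, 22 mm tall) of the square contact, standing on the stage; origin at the centre of its underside
- pad_square_top (a point): the square contact's mark: centre of the top of its brass head, a square plate 38 mm wide and 6 mm thick; 38 mm above the stage plate's top, 58 mm above the table; it sinks with the head
- pad_square (a joint): how far the square contact's head is pressed down, in m: 0 up, 0.008 on its stop. A spring pushes it up with 1.6 N at the start and 4.8 N at the stop
- term_cross: the fixed black round foot (26 mm wide, 22 mm tall) of the cross contact, standing on the stage; origin at the centre of its underside
- pad_cross_top (a point): the cross contact's mark: centre of the top of its brass head, a plus-shaped cross 44 mm across with arms 14 mm wide and 6 mm thick; 38 mm above the stage plate's top, 58 mm above the table; it sinks with the head
- pad_cross (a joint): how far the cross contact's head is pressed down, in m: 0 up, 0.008 on its stop. A spring pushes it up with 1.6 N at the start and 4.8 N at the stop
- jar: bystander, loose: small amber jar, 36 mm wide, 50 mm tall; origin under its middle, on the table
- tweezers: bystander, loose: steel tweezers, 130 mm long, lying; origin under its middle, on the table
- beaker: bystander, loose: glass beaker, 64 mm wide, 85 mm tall; origin under its middle, on the table
- dish: bystander, loose: flat glass dish, 90 mm wide; origin under its middle, on the table
- slidebox: bystander, loose: grey slide box 85 x 55 x 35 mm; origin under its middle, on the table
- driver: bystander, loose: screwdriver with a black handle, 160 mm long, lying; origin under its middle, on the table
- flask: bystander, loose: white plastic bottle, 56 mm wide, 110 mm tall; origin under its middle, on the table
Mind the look-alikes: they are no part of the job. Leave any green or turquoise look-alike of the part that bears probe_grip alone.

How it is judged (in metres and radians):
On the way, in this order (a step that is already met when the one before it is completed fails the run):
1. the probe's tip is within 8 mm of the round contact's mark and presses its head down more than 2 mm, for 0.4 s (value of joint pad_round above 0.002 m and distance between probe_tip and pad_round_top below 0.008 m), for 0.4 s.
2. the probe's tip is within 8 mm of the square contact's mark and presses its head down more than 2 mm, for 0.4 s (value of joint pad_square above 0.002 m and distance between probe_tip and pad_square_top below 0.008 m), for 0.4 s.
3. the probe's tip is within 8 mm of the cross contact's mark and presses its head down more than 2 mm, for 0.4 s (value of joint pad_cross above 0.002 m and distance between probe_tip and pad_cross_top below 0.008 m), for 0.4 s.
At the end, for the whole second after the job is handed in: the probe hangs in its rest, the centre of its collar's underside within 13 mm of the middle of the slot on the fork's top face, upright within 0.1 rad; all three contact heads are up again (pressed less than 1 mm) (distance between probe_collar and rest_slot below 0.013 m and angle between probe_grip's own z axis and vertical below 0.1 rad and value of joint each of pad_round, pad_square, pad_cross below 0.001 m); the robot touches nothing.
It fails at once if the specimen is touched (contact force between specimen and anything else above 0.3 N).
It fails at once if a contact is pushed with more than 30 N (contact force between any of term_round, term_square, term_cross and anything else above 30 N).
It fails at once if one of the bystanders is shifted more than 30 mm (distance of any of jar, tweezers, beaker, dish, slidebox, driver, flask from where it was at the start of the episode above 0.03 m).
It also fails if it takes over 67 s, if anything falls off the work surface, if the arm or the gripper's body presses on something with over 40 N, if the wrist force passes 120 N, or if a joint passes its speed limit or range.

## Working session

There is one attempt and no reset: what is moved stays moved. The work goes in short steps, Python scripts to look and compute and a shell command to move; the robot and the scene stay as the last step left them, time stands still between calls to the robot, and variables do not carry over. Pictures are saved under pics/ and viewed, about 8 in all and at most 12, crops included, and the job is handed in when it is done.

```bash
mkdir -p pics; ls; cat > h.py <<'E'
import numpy as np, cv2
from workcell import bot
from scipy.spatial.transform import Rotation as R
def model(n):
    m=bot.camera_model(n)
    if 'rvec' in m:
        Rm=cv2.Rodrigues(np.array(m['rvec'],float))[0]; T=np.eye(4); T[:3,:3]=Rm.T; T[:3,3]=-Rm.T@np.array(m['tvec'],float)
    else:
        o=bot.get_obs(); W=np.eye(4); W[:3,:3]=R.from_euler('xyz',o['tcp_rot'],degrees=True).as_matrix(); W[:3,3]=o['ee_pos']
        T=W@np.array(m['tool_from_camera'])
    return m,T
def rays(m,uv):
    K=np.array([[m['fx'],0,m['cx']],[0,m['fy'],m['cy']],[0,0,1]],float)
    p=cv2.undistortPoints(np.array(uv,float).reshape(-1,1,2),K,np.array([m['k1'],0,0,0,0],float)).reshape(-1,2)
    return np.c_[p,np.ones(len(p))]
def onplane(n,uv,z,mt=None):
    m,T=mt or model(n); d=rays(m,uv)@T[:3,:3].T
    return T[:3,3]+d*((z-T[2,3])/d[:,2])[:,None]
def cloud(n,mask,depth,mt=None):
    m,T=mt or model(n); v,u=np.nonzero(mask&(depth>0))
    return (rays(m,np.c_[u,v])*depth[v,u][:,None])@T[:3,:3].T+T[:3,3]
def save(n,im): cv2.imwrite('pics/'+n+'.png',im[...,::-1])
E
python3 - <<'E'
from h import *
print(bot.get_obs())
ims=[]
for n in ['scene','side']:
    im,d=bot.camera(n); save(n,im); mt=model(n); print(n,mt[1][:3,3])
    for l in ['probe_grip','rest_slot','stage','specimen','pad_round','pad_square','pad_cross','jar','beaker','flask','slidebox','dish']:
        for r in bot.regions_of(n,l)[:3]:
            if r['conf']<.2: continue
            c=cloud(n,r['pixels'],d,mt)
            if len(c): print(l,round(r['conf'],2),np.round(r['point']),'n',len(c),'med',np.median(c,0).round(3),'lo',np.percentile(c,3,axis=0).round(3),'hi',np.percentile(c,97,axis=0).round(3))
E
```

```text
pics
{'time': 0.0, 'q': array([-3.57157050e-04,  5.01167257e+00,  1.00330141e+01,  9.51002780e+01,
       -1.30717711e-03,  9.00005462e+01]), 'qd': array([ 0.02965002,  0.00721341,  0.12816776, -0.04553843, -0.08523849,
       -0.1082403 ]), 'joint_efforts': array([ 7.68234549e-04, -5.20392072e+01,  4.64802504e+01,  1.63646933e-02,
        2.23589603e-05, -6.77332673e-05]), 'ee_pos': array([ 5.49757153e-01, -9.92909294e-06,  2.30564690e-01]), 'tcp_rot': array([-9.00013079e+01,  7.89364005e-02, -9.03351784e-04]), 'wrist_force': array([0.07043484, 0.0096513 , 0.37792399]), 'torque': array([ 0.03031642, -0.03030122, -0.01082181]), 'opening': 0.0851150340225594}
scene [ 1.19485419 -0.11968559  0.95573767]
probe_grip 0.75 [186. 295.] n 301 med [0.607 0.092 0.088] lo [ 0.521  0.078 -0.   ] hi [0.618 0.127 0.14 ]
probe_grip 0.67 [137. 326.] n 241 med [0.455 0.222 0.093] lo [0.437 0.21  0.021] hi [0.465 0.238 0.141]
probe_grip 0.66 [159. 331.] n 237 med [0.568 0.203 0.125] lo [0.54  0.192 0.096] hi [0.577 0.232 0.169]
rest_slot 0.81 [184. 322.] n 877 med [0.595 0.19  0.032] lo [0.524 0.159 0
[... 3014 characters left out ...]
.267  0.062] lo [ 0.717 -0.283  0.007] hi [ 0.754 -0.241  0.11 ]
flask 0.66 [318. 273.] n 9658 med [ 0.561 -0.227  0.02 ] lo [ 0.472 -0.305  0.01 ] hi [ 0.668 -0.111  0.048]
flask 0.43 [299. 277.] n 497 med [ 0.571 -0.203  0.048] lo [ 0.551 -0.222  0.044] hi [ 0.592 -0.18   0.051]
slidebox 0.88 [201. 275.] n 721 med [0.761 0.097 0.03 ] lo [0.725 0.085 0.003] hi [0.805 0.139 0.036]
slidebox 0.26 [205. 195.] n 1176 med [0.573 0.185 0.012] lo [0.521 0.155 0.   ] hi [0.62  0.305 0.096]
dish 0.89 [267. 344.] n 983 med [ 0.759 -0.156  0.01 ] lo [ 0.716 -0.197  0.002] hi [ 0.793 -0.121  0.016]
dish 0.37 [290. 221.] n 155 med [ 0.496 -0.151  0.057] lo [ 0.486 -0.161  0.042] hi [ 0.506 -0.138  0.059]
```

View pics/scene.png

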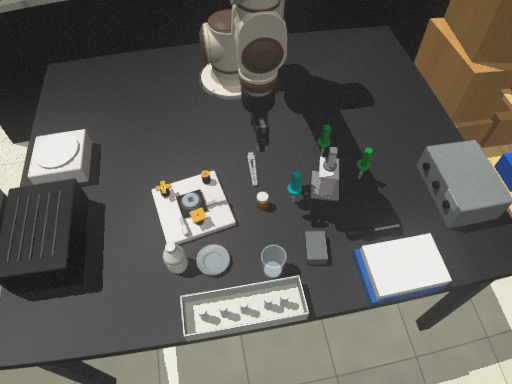

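View pics/side.png

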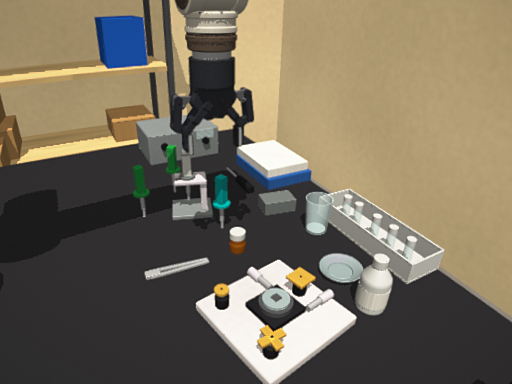

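The white probe in the rest, at scene (159,331) and side (168,185), is the one meant. The green ones at side (180,140) and (158,170) and the turquoise one at (194,220) are look-alikes. Round contact is at side (290,221), square at (278,300) and cross at (338,272). I'm moving above the rest for a wrist view.

```bash
python3 -m jog '[[0,0,1.5,0.5,0,0,0],[0,0,3,1,0,0,0],[0,0,4.5,1.6,0,0,0],[0,0,6,2,0,0,0],[0,0,6,2,0,0,0]]'
python3 - <<'E'
from h import *
mt=model('wrist'); print(mt[0]['tool_from_camera'],mt[1].round(3))
im,d=bot.camera('wrist'); save('w1',im)
for l in ['probe_grip','rest_slot']:
    for r in bot.regions_of('wrist',l)[:4]:
        if r['conf']<.2: continue
        c=cloud('wrist',r['pixels'],d,mt)
        if len(c): print(l,round(r['conf'],2),np.round(r['point']),'n',len(c),'med',np.median(c,0).round(3),'lo',np.percentile(c,3,axis=0).round(3),'hi',np.percentile(c,97,axis=0).round(3))
E
```

```text
time: 1.8
ee_pos: [0.5501, 0.1538, 0.2824]
tcp_rot: [-89.9, -0.1, 0.2]
wrist_force: [1.0, -0.8, -0.2]
opening: 0.0852
[[ 9.99999871e-01 -3.20964823e-04 -3.94242733e-04 -3.15907217e-04]
 [ 2.75608499e-04 -3.09362223e-01  9.50944236e-01 -1.42347515e-01]
 [-4.27183457e-04 -9.50944221e-01 -3.09362094e-01  7.94014475e-02]
 [ 0.00000000e+00  0.00000000e+00  0.00000000e+00  1.00000000e+00]] [[ 1.     0.003  0.002  0.549]
 [ 0.003 -0.951 -0.308  0.233]
 [ 0.001  0.308 -0.951  0.425]
 [ 0.     0.     0.     1.   ]]
probe_grip 0.86 [216. 307.] n 1560 med [0.6   0.102 0.099] lo [0.586 0.081 0.001] hi [0.62  0.113 0.138]
probe_grip 0.66 [107. 269.] n 1516 med [0.56  0.211 0.159] lo [0.544 0.196 0.099] hi [0.577 0.225 0.168]
rest_slot 0.57 [ 95. 284.] n 4959 med [0.57  0.212 0.094] lo [0.519 0.173 0.01 ] hi [0.611 0.249 0.096]
```

View pics/w1.png

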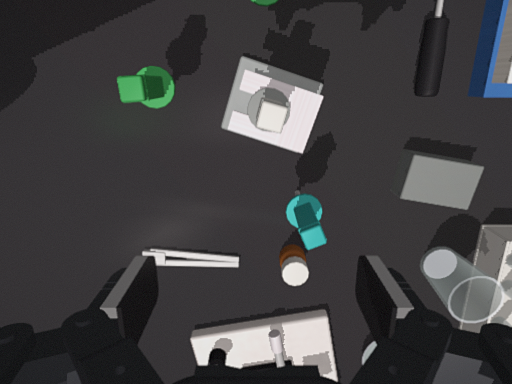

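Wrist view: white handle at (117,272) on the fork, turned about 16°. Turquoise at (225,308) and green at (88,145) are clear of it. Next I'll fit the top faces.

```bash
python3 - <<'E'
from h import *
mt=model('wrist'); im,d=bot.camera('wrist')
C=cloud('wrist',np.ones(d.shape,bool),d,mt)
near=np.linalg.norm(C[:,:2]-[.56,.21],axis=1)<.06
for nm,a,b in [('handle',.160,.175),('fork',.088,.0985),('collar',.0985,.106)]:
    P=C[near&(C[:,2]>a)&(C[:,2]<b)]
    r=cv2.minAreaRect((P[:,:2]*1000).astype(np.float32)); print(nm,len(P),np.median(P[:,2]).round(4),r)
    print(cv2.boxPoints(r).round(1).tolist())
crop=cv2.resize(im[30:190,190:360],None,fx=4.5,fy=3.7*1.0,interpolation=cv2.INTER_CUBIC); crop=cv2.resize(im[40:170,200:350],None,fx=4,fy=4,interpolation=cv2.INTER_CUBIC); save('w1c',crop)
E
```

```text
handle 755 0.1664 ((560.6572265625, 207.24801635742188), (20.41404151916504, 20.446107864379883), 75.51339721679688)
[[548.2000122070312, 199.89999389648438], [568.0, 194.8000030517578], [573.0999755859375, 214.60000610351562], [553.2999877929688, 219.6999969482422]]
fork 3201 0.0947 ((566.749267578125, 203.93467712402344), (55.964088439941406, 76.07047271728516), 72.3277587890625)
[[522.0, 188.8000030517578], [594.5, 165.6999969482422], [611.5, 219.0], [539.0, 242.10000610351562]]
collar 665 0.1007 ((560.7423706054688, 207.01756286621094), (38.75843048095703, 38.41490936279297), 44.01824951171875)
[[533.5, 207.39999389648438], [560.2000122070312, 179.6999969482422], [588.0, 206.6999969482422], [561.2999877929688, 234.3000030517578]]
```

View pics/w1c.png

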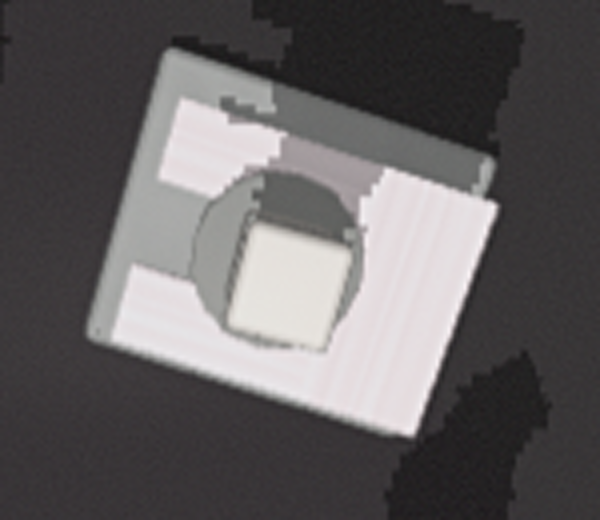

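Slot open towards -x (left in crop), fork yaw about -17.7°, slot middle ≈ (0.562, 0.2055, 0.095). Handle ≈ (0.5607, 0.2072), yaw -14.5°, top 0.166. These fit the given sizes. I'll align above it, then descend.

```bash
python3 -m jog '[[0,0.2,1.1,-1.2,0,0,-1.5],[0,0.42,2.2,-2.2,0,0,-3],[0,0.42,2.2,-2.2,0,0,-3],[0,0.42,2.2,-2.2,0,0,-3]]'
```

```text
time: 2.4
ee_pos: [0.5602, 0.2041, 0.2257]
tcp_rot: [-90.1, 0.1, -14.9]
wrist_force: [0.7, -0.4, 0.6]
opening: 0.0853
```

```bash
python3 -m jog '[[0,0,0.1,-1.3,0,0,0],[0,0,0.1,-2.8,0,0,0],[0,0,0.1,-4,0,0,0],[0,0,0.1,-4.45,0,0,0],[0,0,0.1,-4.45,0,0,0]]' 40
python3 -m jog '[[1,0,0,0,0,0,0],[1,0,0,0,0,0,0],[1,0,0,0,0,0,0],[1,0,0,0,0,0,0],[1,0,0,0,0,0,0]]' 40
python3 -m jog '[[1,0,0,0,0,0,0],[1,0,0,0,0,0,0],[1,0,0,0,0,0,0]]' 40
```

```text
time: 2.9
ee_pos: [0.5602, 0.2063, 0.1149]
tcp_rot: [-90.0, 0.1, -15.0]
wrist_force: [0.2, -0.2, 0.0]
opening: 0.0849
time: 3.4
ee_pos: [0.5608, 0.2077, 0.1157]
tcp_rot: [-90.0, -0.0, -15.0]
wrist_force: [0.3, 0.1, 3.5]
opening: 0.0195
time: 3.7
ee_pos: [0.5607, 0.2077, 0.1157]
tcp_rot: [-90.0, -0.0, -15.0]
wrist_force: [-0.7, -0.2, 6.1]
opening: 0.0197
```

```bash
python3 -m jog '[[1,0,0,0.4,0,0,0],[1,0,0,1.4,0,0,0],[1,0,0,2.8,0,0,0],[1,0,0,4.2,0,0,0],[1,0,0,4.8,0,0,0]]'
python3 -m jog '[[1,-0.4,-1.5,0,0,0,0],[1,-0.8,-3.3,0,0,0,0],[1,-1.2,-5.2,0,0,0,0],[1,-1.6,-7.1,0,0,0,0],[1,-2,-9,0,0,0,0]]'
python3 -m jog '[[1,0,-0.5,0,0,0,0],[1,0,-1,0,0,0,0],[1,0,-1,0,0,0,0],[1,0,-1,0,0,0,0]]'
python3 - <<'E'
from h import *
o=bot.get_obs(); print(o['ee_pos'],o['tcp_rot'],o['wrist_force'],o['opening'])
for n in ['wrist','side','scene']:
    mt=model(n); im,d=bot.camera(n); save('p_'+n,im)
    for l in ['probe_grip','pad_round','pad_square','pad_cross','specimen']:
        for r in bot.regions_of(n,l)[:4]:
            if r['conf']<.3: continue
            c=cloud(n,r['pixels'],d,mt)
            if len(c)<20: continue
            h=c[(c[:,2]>.053)&(c[:,2]<.063)]
            print(n,l,round(r['conf'],2),np.round(r['point']),'n',len(c),'med',np.median(c,0).round(4),'lo',np.percentile(c,3,axis=0).round(3),'hi',np.percentile(c,97,axis=0).round(3), np.round(cv2.minAreaRect((h[:,:2]*1000).astype(np.float32))[0],1) if len(h)>20 else '')
E
```

```text
time: 4.2
ee_pos: [0.5609, 0.2076, 0.239]
tcp_rot: [-89.9, -0.2, -15.0]
wrist_force: [-0.3, 0.0, -0.4]
opening: 0.0192
time: 4.7
ee_pos: [0.5096, -0.0191, 0.2354]
tcp_rot: [-90.0, -0.0, -15.0]
wrist_force: [1.7, 0.1, 0.5]
opening: 0.0191
time: 5.1
ee_pos: [0.5108, -0.0417, 0.2349]
tcp_rot: [-90.0, 0.0, -15.0]
wrist_force: [-0.7, 0.4, -1.2]
opening: 0.0196
[ 0.51077603 -0.0417393   0.23488125] [-8.99859847e+01  2.76127308e-02 -1.49694172e+01] [-0.69933253  0.38631928 -1.22569014] 0.019602894416098342
wrist probe_grip 0.68 [288. 257.] n 8864 med [ 0.5121 -0.0339  0.2715] lo [ 0.5   -0.049  0.219] hi [ 0.525 -0.025  0.287] 
wrist pad_square 0.63 [264. 404.] n 1227 med [ 0.6314 -0.1808  0.0578] lo [ 0.613 -0.2    0.056] hi [ 0.65  -0.163  0.059] [ 631.4 -182.3]
wrist specimen 0.81 [283. 346.] n 1258 med [ 0.5704 -0.1953  0.0479] lo [ 0.551 -0.216  0.044] hi [ 0.591 -0.177  0.05 ] 
side probe_grip 0.88 [170. 202.] n 814 med [ 0.5099 -0.0508  0.2317] lo [ 0.497 -0.061  0.034] hi [0.599 0.217 0.285] 
side probe_grip 0.75 [195. 219.] n 544 med [0.6016 0.0892 0.0871] lo [ 0.589  0.078 -0.001]
[... 1291 characters left out ...]
 0.504 -0.062  0.19 ] hi [ 0.528 -0.028  0.237] 
scene pad_square 0.7 [218. 198.] n 152 med [ 0.6333 -0.1828  0.0586] lo [ 0.614 -0.199  0.055] hi [ 0.65  -0.166  0.062] [ 631.8 -183.8]
scene pad_cross 0.58 [257. 174.] n 585 med [ 0.7558 -0.2517  0.0738] lo [ 0.732 -0.278  0.012] hi [ 0.769 -0.228  0.112] [ 758.  -250.9]
scene pad_cross 0.55 [187. 163.] n 91 med [ 0.5184 -0.2723  0.0587] lo [ 0.502 -0.288  0.043] hi [ 0.536 -0.255  0.061] [ 517.1 -272.3]
scene specimen 0.72 [207. 189.] n 3616 med [ 0.5882 -0.2029  0.0212] lo [ 0.483 -0.295  0.015] hi [ 0.673 -0.105  0.049] 
scene specimen 0.69 [201. 189.] n 194 med [ 0.5717 -0.1987  0.0489] lo [ 0.549 -0.219  0.044] hi [ 0.594 -0.179  0.052]
```

View pics/p_side.png

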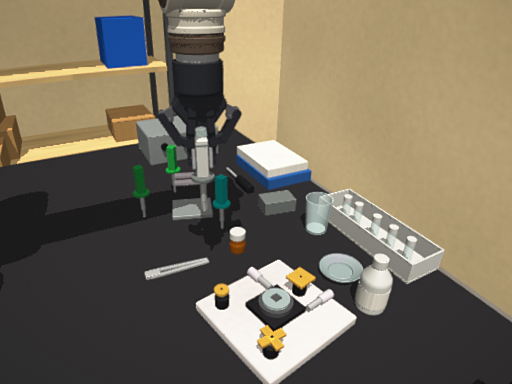

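View pics/p_wrist.png

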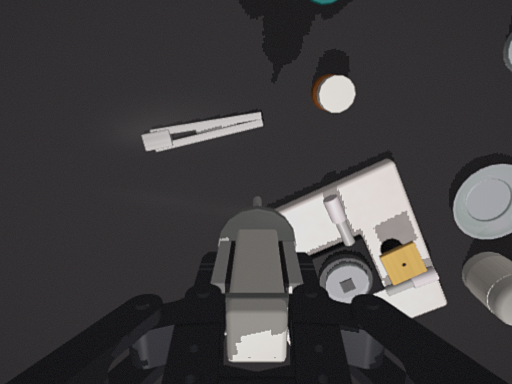

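Probe hangs upright in the jaws: handle top at 0.287, so the tip is at TCP−0.086. Cross-checking the head centres with depth at head height from both fixed cameras.

```bash
python3 - <<'E'
from h import *
for n in ['side','scene']:
    mt=model(n); im,d=bot.camera(n); C=cloud(n,np.ones(d.shape,bool),d,mt)
    v,u=np.nonzero(d>0); rgb=im[v,u].astype(int); hsv=cv2.cvtColor(im,cv2.COLOR_RGB2HSV)[v,u].astype(int)
    for nm,p in dict(round=(.497,-.150),square=(.632,-.183),cross=(.519,-.2735)).items():
        k=(np.linalg.norm(C[:,:2]-p,axis=1)<.03)&(C[:,2]>.054)&(C[:,2]<.064)&(hsv[:,1]>110)
        P=C[k]; r=cv2.minAreaRect((P[:,:2]*1000).astype(np.float32))
        print(n,nm,k.sum(),np.median(P[:,2]).round(4),'mean',P[:,:2].mean(0).round(4),np.round(r[0],1),np.round(r[1],1),round(r[2],1),'mid',((P.min(0)+P.max(0))/2)[:2].round(4))
E
```

```text
side round 137 0.0571 mean [ 0.4962 -0.1502] [ 496.4 -148.1] [26.4 23.1] 81.2 mid [ 0.4965 -0.1487]
side square 341 0.0572 mean [ 0.6327 -0.1849] [ 633.1 -183.8] [38.8 38.6] 13.5 mid [ 0.6332 -0.183 ]
side cross 425 0.0576 mean [ 0.5202 -0.2742] [ 520.6 -273.2] [39.2 38.1] 49.6 mid [ 0.5203 -0.2736]
scene round 51 0.059 mean [ 0.4939 -0.1488] [ 493.9 -148.7] [26.9 21.4] 14.4 mid [ 0.4931 -0.149 ]
scene square 158 0.0584 mean [ 0.631  -0.1831] [ 631.1 -183.3] [39.8 35.8] 12.8 mid [ 0.6301 -0.1832]
scene cross 106 0.0588 mean [ 0.5188 -0.2728] [ 518.  -273.5] [38.1 36.8] 52.5 mid [ 0.5183 -0.2726]
```

```bash
python3 -m jog '[[1,-0.2,-1.5,-0.3,0,0,0],[1,-0.4,-3,-1,0,0,0],[1,-0.61,-4.3,-2,0,0,0],[1,-0.61,-4.3,-2.9,0,0,0],[1,-0.61,-4.3,-3,0,0,0]]'
python3 -m jog '[[1,0,0,0,0,0,0],[1,0,0,0,0,0,0]]'
python3 - <<'E'
from h import *
o=bot.get_obs(); print(o['time'],o['ee_pos'],o['tcp_rot'],o['wrist_force'])
im,d=bot.camera('side'); 
c=im[200:350,150:350]; save('r1',cv2.resize(c,None,fx=4,fy=4,interpolation=cv2.INTER_CUBIC))
E
```

```text
time: 6.6
ee_pos: [0.4938, -0.1505, 0.1573]
tcp_rot: [-90.0, 0.2, -15.1]
wrist_force: [-0.0, 0.0, -0.3]
opening: 0.0195
time: 6.8
ee_pos: [0.4959, -0.1496, 0.1615]
tcp_rot: [-90.0, -0.1, -14.9]
wrist_force: [-0.0, 0.5, 0.6]
opening: 0.0192
6.8 [ 0.49585085 -0.14960197  0.16147568] [-89.9978277   -0.09809012 -14.94967199] [-0.03823201  0.51227522  0.58800149]
```

View pics/r1.png

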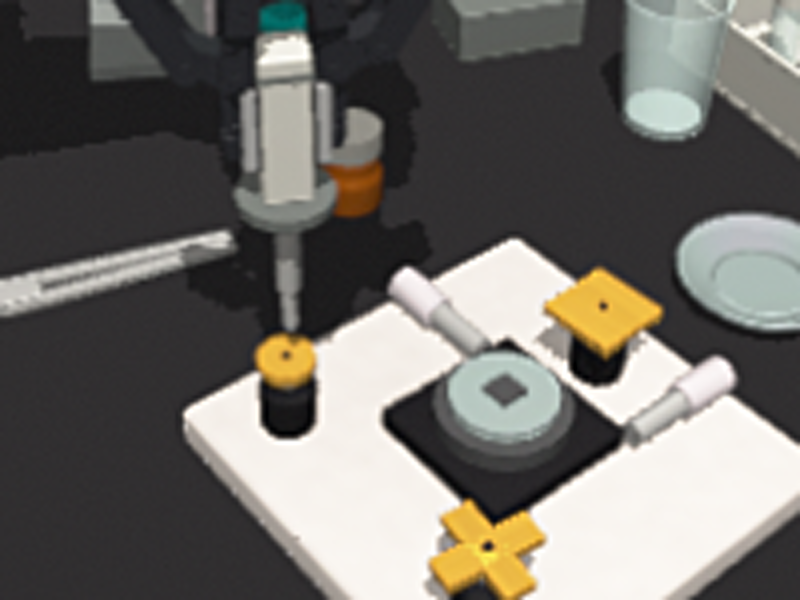

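The dark centre marks show at crop (286,355) round, (602,306) square, (487,547) cross. The tip is at about (291,333). Turning these into positions.

```bash
python3 - <<'E'
from h import *
f=lambda x,y:[150+(x+.5)/4-.5,200+(y+.5)/4-.5]
print(onplane('side',[f(286,355),f(602,306),f(487,547)],.058).round(4))
print('tip',onplane('side',[f(291,330)],.0765).round(4), 'collar',onplane('side',[f(286,196)],.1475).round(4))
E
```

```text
[[ 0.4964 -0.1483  0.058 ]
 [ 0.6331 -0.1831  0.058 ]
 [ 0.5208 -0.2729  0.058 ]]
tip [[ 0.4966 -0.1538  0.0765]] collar [[ 0.4951 -0.1559  0.1475]]
```

```bash
python3 -m jog '[[1,0.02,0.06,-0.25,0,0,0],[1,0.02,0.06,-0.45,0,0,0],[1,0.02,0.06,-0.6,0,0,0],[1,0.02,0.06,-0.74,0,0,0],[1,0.02,0.06,-0.86,0,0,0]]'
python3 -m jog '[[1,0,0,0,0,0,0],[1,0,0,0,0,0,0],[1,0,0,0,0,0,0],[1,0,0,0,0,0,0]]'
python3 - <<'E'
from h import *
for i in range(3):
    im,d=bot.camera('side'); o=bot.get_obs(); print(o['time'],o['ee_pos'].round(4),o['wrist_force'].round(2))
    mt=model('side');hsv=cv2.cvtColor(im,cv2.COLOR_RGB2HSV); C=cloud('side',hsv[...,1]>150,d,mt)
    P=C[(np.linalg.norm(C[:,:2]-[.4964,-.1485],axis=1)<.011)&(C[:,2]>.045)]; print(len(P),np.median(P,0).round(4))
c=im[200:350,150:350]; save('r2',cv2.resize(c,None,fx=4,fy=4,interpolation=cv2.INTER_CUBIC))
E
```

```text
time: 7.35
ee_pos: [0.4958, -0.1484, 0.1385]
tcp_rot: [-90.0, -0.0, -15.0]
wrist_force: [0.3, 0.6, 3.5]
opening: 0.0197
time: 7.75
ee_pos: [0.4958, -0.1485, 0.1388]
tcp_rot: [-90.0, -0.0, -15.0]
wrist_force: [-0.3, 2.1, 2.8]
opening: 0.0195
7.8 [ 0.4958 -0.1485  0.1387] [-1.07  1.23  2.72]
73 [ 0.4943 -0.1515  0.0525]
7.85 [ 0.4958 -0.1485  0.1387] [0.03 1.62 2.48]
72 [ 0.494  -0.1519  0.0526]
7.9 [ 0.4958 -0.1485  0.1386] [0.57 1.26 1.84]
70 [ 0.4944 -0.151   0.0523]
```

View pics/r2.png

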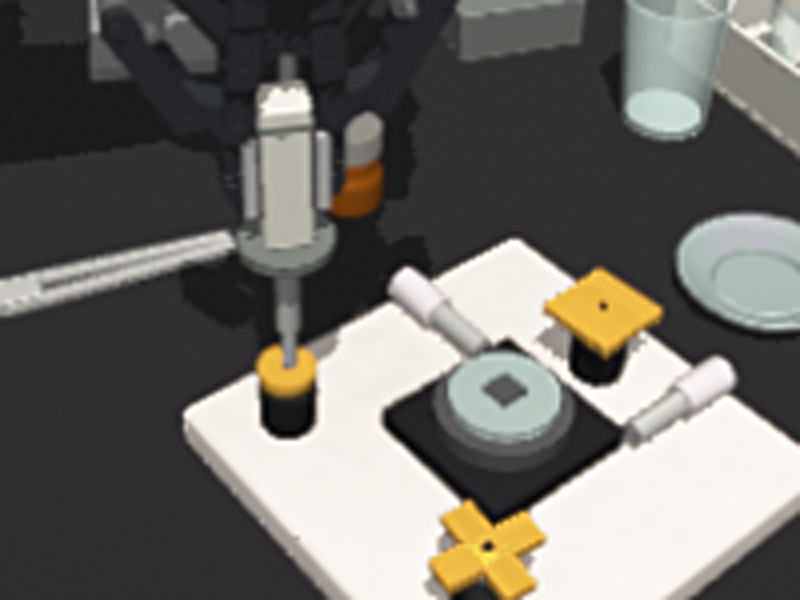

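Round head sank about 4.7 mm with the tip on the middle. I'll hold for the rest of the second, lift and go above the square one.

```bash
python3 -m jog '[[1,0,0,0,0,0,0],[1,0,0,0,0,0,0],[1,0,0,0,0,0,0],[1,0,0,0.8,0,0,0],[1,0,0,1.6,0,0,0]]'
python3 -m jog '[[1,1,-0.25,0.1,0,0,0],[1,2.5,-0.63,0.1,0,0,0],[1,4,-1,0.1,0,0,0],[1,5,-1.25,0,0,0,0],[1,5.47,-1.38,-0.2,0,0,0]]'
python3 -m jog '[[1,0,0,-0.3,0,0,0],[1,0,0,-0.6,0,0,0],[1,0,0,-0.6,0,0,0],[1,0,0,-0.6,0,0,0]]'
```

```text
time: 8.4
ee_pos: [0.4952, -0.1486, 0.1781]
tcp_rot: [-90.0, 0.1, -15.0]
wrist_force: [-0.1, -0.5, -0.2]
opening: 0.0194
time: 8.9
ee_pos: [0.6343, -0.1837, 0.172]
tcp_rot: [-90.0, 0.0, -15.0]
wrist_force: [-0.7, -0.0, -1.2]
opening: 0.0193
time: 9.3
ee_pos: [0.6318, -0.1829, 0.1588]
tcp_rot: [-90.0, 0.0, -15.0]
wrist_force: [0.3, 1.2, -0.4]
opening: 0.0195
```

```bash
python3 -m jog '[[1,0.02,-0.01,-0.25,0,0,0],[1,0.02,-0.01,-0.45,0,0,0],[1,0.02,-0.01,-0.58,0,0,0],[1,0.02,-0.01,-0.7,0,0,0],[1,0.02,-0.01,-0.78,0,0,0]]'
python3 -m jog '[[1,0,0,0,0,0,0],[1,0,0,0,0,0,0],[1,0,0,0,0,0,0],[1,0,0,0,0,0,0]]'
python3 - <<'E'
from h import *
for i in range(3):
    im,d=bot.camera('side'); o=bot.get_obs(); print(o['time'],o['ee_pos'].round(4),o['wrist_force'].round(2))
    mt=model('side');hsv=cv2.cvtColor(im,cv2.COLOR_RGB2HSV); C=cloud('side',hsv[...,1]>150,d,mt)
    P=C[(np.linalg.norm(C[:,:2]-[.633,-.183],axis=1)<.017)&(C[:,2]>.045)]; print(len(P),np.median(P,0).round(4))
c=im[200:350,150:350]; save('s2',cv2.resize(c,None,fx=4,fy=4,interpolation=cv2.INTER_CUBIC))
E
```

```text
time: 9.8
ee_pos: [0.6329, -0.1832, 0.1391]
tcp_rot: [-90.0, -0.0, -15.0]
wrist_force: [-1.3, 0.4, 3.4]
opening: 0.0196
time: 10.2
ee_pos: [0.633, -0.1833, 0.1392]
tcp_rot: [-90.0, -0.0, -15.0]
wrist_force: [-1.1, 0.1, 1.9]
opening: 0.0197
10.25 [ 0.633  -0.1832  0.1392] [-2.07  0.82  2.97]
171 [ 0.6307 -0.185   0.0522]
10.3 [ 0.633  -0.1833  0.1391] [-1.72  0.27  1.95]
171 [ 0.6308 -0.1849  0.0522]
10.35 [ 0.633  -0.1832  0.1391] [-2.73 -0.5   2.09]
170 [ 0.631  -0.1849  0.052 ]
```

View pics/s2.png

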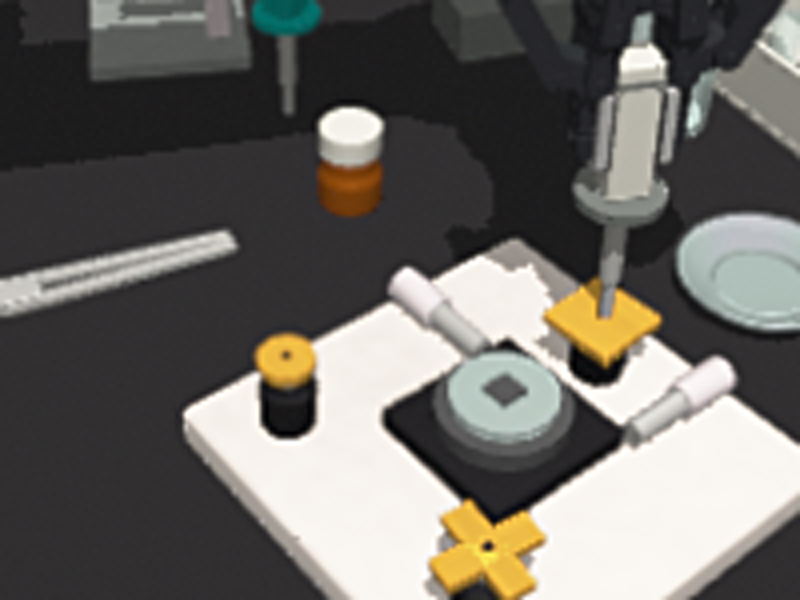

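Square head pressed about 5 mm, with the tip on its middle and the round one up again. Finishing the second, then on to the cross.

```bash
python3 -m jog '[[1,0,0,0,0,0,0],[1,0,0,0,0,0,0],[1,0,0,0,0,0,0],[1,0,0,0.8,0,0,0],[1,0,0,1.6,0,0,0]]'
python3 -m jog '[[1,-0.9,-0.7,0.2,0,0,0],[1,-2,-1.6,0.2,0,0,0],[1,-3.2,-2.55,0.2,0,0,0],[1,-4.1,-3.25,0.1,0,0,0],[1,-4.5,-3.6,0,0,0,0]]'
python3 -m jog '[[1,0,0,-0.4,0,0,0],[1,0,0,-0.8,0,0,0],[1,0,0,-0.8,0,0,0],[1,0,0,-0.8,0,0,0]]'
```

```text
time: 10.85
ee_pos: [0.6327, -0.1831, 0.1784]
tcp_rot: [-90.0, 0.1, -15.0]
wrist_force: [0.1, -1.0, -0.7]
opening: 0.0195
time: 11.35
ee_pos: [0.519, -0.2746, 0.179]
tcp_rot: [-90.0, -0.0, -15.1]
wrist_force: [-0.0, -0.2, -2.1]
opening: 0.0193
time: 11.75
ee_pos: [0.521, -0.2724, 0.1583]
tcp_rot: [-90.0, 0.1, -14.9]
wrist_force: [0.5, 0.0, -1.2]
opening: 0.0194
```

```bash
python3 -m jog '[[1,-0.02,-0.02,-0.25,0,0,0],[1,-0.02,-0.02,-0.45,0,0,0],[1,-0.02,-0.02,-0.58,0,0,0],[1,-0.02,-0.02,-0.7,0,0,0],[1,-0.02,-0.02,-0.76,0,0,0]]'
python3 -m jog '[[1,0,0,0,0,0,0],[1,0,0,0,0,0,0],[1,0,0,0,0,0,0],[1,0,0,0,0,0,0]]'
python3 - <<'E'
from h import *
for i in range(3):
    im,d=bot.camera('side'); o=bot.get_obs(); print(o['time'],o['ee_pos'].round(4),o['wrist_force'].round(2))
    mt=model('side');hsv=cv2.cvtColor(im,cv2.COLOR_RGB2HSV); C=cloud('side',hsv[...,1]>150,d,mt)
    P=C[(np.linalg.norm(C[:,:2]-[.5205,-.273],axis=1)<.02)&(C[:,2]>.045)]; print(len(P),np.median(P,0).round(4))
c=im[200:384,150:350]; save('c2',cv2.resize(c,None,fx=3.2,fy=3.2,interpolation=cv2.INTER_CUBIC))
E
```

```text
time: 12.25
ee_pos: [0.52, -0.2737, 0.14]
tcp_rot: [-90.0, -0.0, -15.0]
wrist_force: [-0.4, 1.6, 2.9]
opening: 0.0193
time: 12.65
ee_pos: [0.52, -0.2737, 0.1402]
tcp_rot: [-90.0, -0.0, -15.0]
wrist_force: [0.1, 1.5, 2.0]
opening: 0.0197
12.7 [ 0.52   -0.2737  0.1402] [0.49 0.96 2.43]
329 [ 0.5188 -0.2745  0.0536]
12.75 [ 0.52   -0.2737  0.1401] [-0.24  1.97  2.82]
326 [ 0.5189 -0.2751  0.0535]
12.8 [ 0.5201 -0.2737  0.1401] [-0.28  1.18  2.58]
328 [ 0.5189 -0.2746  0.0535]
```

View pics/c2.png

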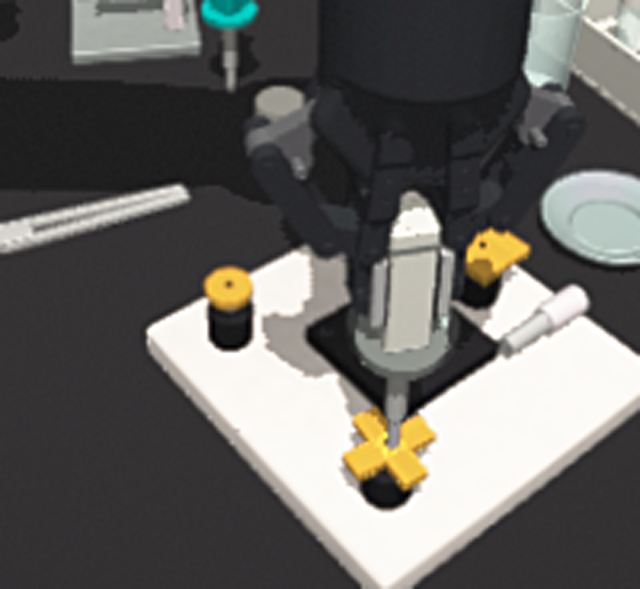

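Cross head pressed about 4 mm, tip on its middle. Now back above the rest.

```bash
python3 -m jog '[[1,0,0,0,0,0,0],[1,0,0,0,0,0,0],[1,0,0,0,0,0,0],[1,0,0,1,0,0,0],[1,0,0,2.6,0,0,0]]'
python3 -m jog '[[1,0,1,1.3,0,0,0],[1,0,2.8,1.4,0,0,0],[1,0,4.7,1.4,0,0,0],[1,0,6.6,1.4,0,0,0],[1,0,8.5,1.4,0,0,0]]'
python3 -m jog '[[1,0.4,1.9,0,0,0,0],[1,0.8,3.8,0,0,0,0],[1,1.1,5.7,0,0,0,0],[1,1.4,7.6,0,0,0,0],[1,1.6,9.2,0,0,0,0]]'
python3 -m jog '[[1,0.06,1,0,0,0,0],[1,0.06,1.49,0,0,0,0],[1,0.06,1.49,0,0,0,0],[1,0.06,1.49,0,0,0,0],[1,0.06,1.49,0,0,0,0]]'
python3 - <<'E'
from h import *
o=bot.get_obs(); print(o['ee_pos'],o['tcp_rot'],o['wrist_force'],o['opening'])
mt=model('wrist'); im,d=bot.camera('wrist'); C=cloud('wrist',np.ones(d.shape,bool),d,mt)
z0=o['ee_pos'][2]
for nm,a,b in [('fork',.088,.0985),('collar',z0-.02,z0-.0)]:
    P=C[(np.linalg.norm(C[:,:2]-[.562,.205],axis=1)<.06)&(C[:,2]>a)&(C[:,2]<b)]
    print(nm,len(P),np.median(P,0).round(4) if len(P) else '', cv2.minAreaRect((P[:,:2]*1000).astype(np.float32)) if len(P)>50 else '')
E
```

```text
time: 13.3
ee_pos: [0.5188, -0.2734, 0.2028]
tcp_rot: [-90.0, 0.3, -15.0]
wrist_force: [1.0, -0.4, -0.2]
opening: 0.0194
time: 13.8
ee_pos: [0.5197, -0.0598, 0.2397]
tcp_rot: [-90.0, 0.0, -15.0]
wrist_force: [1.0, 0.6, 0.1]
opening: 0.0199
time: 14.3
ee_pos: [0.56, 0.171, 0.2394]
tcp_rot: [-90.0, 0.0, -15.0]
wrist_force: [0.6, -0.0, -1.0]
opening: 0.0193
time: 14.8
ee_pos: [0.5616, 0.2046, 0.2403]
tcp_rot: [-90.0, -0.0, -15.1]
wrist_force: [0.1, -0.6, -0.2]
opening: 0.0191
[0.5616143  0.20459659 0.24025693] [-9.00076981e+01 -1.75735429e-02 -1.50862530e+01] [ 0.14217007 -0.5706939  -0.16585509] 0.019108069282791414
fork 4420 [0.5743 0.2024 0.0946] ((566.8564453125, 204.03756713867188), (56.61076736450195, 76.01127624511719), 72.35147094726562)
collar 2152 [0.5648 0.215  0.2254] ((563.7052612304688, 213.2362518310547), (21.545316696166992, 39.27204895019531), 73.93966674804688)
```

```bash
python3 -m jog '[[1,0,0.04,-1,0,0,0],[1,0,0.04,-2.2,0,0,0],[1,0,0.04,-3.4,0,0,0],[1,0,0.04,-4.4,0,0,0],[1,0,0.04,-4.7,0,0,0]]'
python3 -m jog '[[1,0,0,-0.1,0,0,0],[1,0,0,-0.1,0,0,0]]'
python3 -m jog '[[1,0,0,-0.1,0,0,0],[1,0,0,-0.1,0,0,0]]'
```

```text
time: 15.35
ee_pos: [0.5604, 0.2055, 0.1198]
tcp_rot: [-90.1, 0.2, -15.1]
wrist_force: [0.7, -0.7, -1.5]
opening: 0.0198
time: 15.55
ee_pos: [0.562, 0.2067, 0.1212]
tcp_rot: [-90.0, -0.1, -15.0]
wrist_force: [0.7, 0.0, -0.3]
opening: 0.0195
time: 15.75
ee_pos: [0.5619, 0.2071, 0.1184]
tcp_rot: [-90.0, -0.1, -15.0]
wrist_force: [-0.5, -0.3, -0.9]
opening: 0.0195
```

```bash
python3 - <<'E'
from h import *
o=bot.get_obs(); print(o['ee_pos'],o['wrist_force'])
im,d=bot.camera('side'); c=im[140:230,140:260]; save('rest',cv2.resize(c,None,fx=5,fy=5,interpolation=cv2.INTER_CUBIC))
E
```

```text
[0.56192782 0.20710593 0.11841587] [-0.48642004 -0.34758661 -0.94379699]
```

View pics/rest.png

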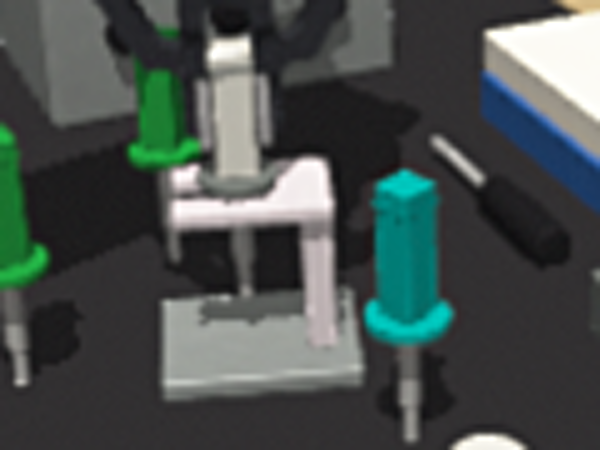

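Probe is in the slot with the collar just above the fork. Setting it down the last few mm.

```bash
python3 -m jog '[[1,0,-0.04,-0.05,0,0,0],[1,0,-0.04,-0.08,0,0,0],[1,0,-0.04,-0.08,0,0,0]]'; python3 -m jog '[[1,0,0,-0.03,0,0,0],[1,0,0,-0.03,0,0,0],[1,0,0,-0.03,0,0,0]]'
```

```text
time: 16.1
ee_pos: [0.5616, 0.206, 0.1157]
tcp_rot: [-90.0, -0.0, -15.0]
wrist_force: [0.4, -0.0, 1.1]
opening: 0.0195
time: 16.4
ee_pos: [0.5616, 0.206, 0.1157]
tcp_rot: [-90.0, -0.0, -15.0]
wrist_force: [-0.7, -1.4, 5.5]
opening: 0.0196
```

Seated (reaction force 5.5 N). Releasing and withdrawing upward.

```bash
python3 -m jog '[[0,0,0,0,0,0,0],[0,0,0,0,0,0,0],[0,0,0,0,0,0,0],[0,0,0,0,0,0,0],[0,0,0,0,0,0,0]]'
python3 -m jog '[[0,0,0,0.5,0,0,0],[0,0,0,1.5,0,0,0],[0,0,0,3,0,0,0],[0,0,0,4.5,0,0,0],[0,0,-2,6,0,0,0]]'
python3 -m jog '[[0,0,0,0,0,0,0],[0,0,0,0,0,0,0]]'
python3 - <<'E'
from h import *
mt=model('wrist'); im,d=bot.camera('wrist'); save('end',im); C=cloud('wrist',np.ones(d.shape,bool),d,mt)
near=np.linalg.norm(C[:,:2]-[.56,.21],axis=1)<.06
for nm,a,b in [('handle',.160,.175),('fork',.088,.0985),('collar',.0985,.106)]:
    P=C[near&(C[:,2]>a)&(C[:,2]<b)]; print(nm,len(P),np.median(P[:,2]).round(4),cv2.minAreaRect((P[:,:2]*1000).astype(np.float32)))
im,d=bot.camera('side'); save('end_side',im); mt=model('side')
for l in ['pad_round','pad_square','pad_cross','jar','beaker','flask','dish','slidebox']:
    for r in bot.regions_of('side',l)[:1]: print(l,round(r['conf'],2),np.median(cloud('side',r['pixels'],d,mt),0).round(3))
E
```

```text
time: 16.9
ee_pos: [0.5615, 0.206, 0.1147]
tcp_rot: [-90.0, 0.0, -15.0]
wrist_force: [-0.0, 0.5, 0.5]
opening: 0.0855
time: 17.4
ee_pos: [0.5614, 0.1684, 0.2599]
tcp_rot: [-89.9, -0.1, -14.8]
wrist_force: [0.1, -0.9, -0.1]
opening: 0.0857
time: 17.6
ee_pos: [0.5619, 0.1656, 0.2587]
tcp_rot: [-89.9, -0.1, -15.1]
wrist_force: [-0.8, -0.1, 0.2]
opening: 0.0856
handle 830 0.1664 ((561.1729736328125, 206.01821899414062), (19.322797775268555, 20.09915542602539), 74.83891296386719)
fork 3380 0.0946 ((566.9608154296875, 204.01953125), (56.010459899902344, 75.83545684814453), 72.32150268554688)
collar 729 0.1007 ((562.1602783203125, 208.24063110351562), (33.48999786376953, 39.25422286987305), 65.90760040283203)
pad_round 0.68 [ 0.497 -0.151  0.057]
pad_square 0.91 [ 0.632 -0.185  0.057]
pad_cross 0.56 [ 0.52  -0.275  0.057]
jar 0.79 [ 0.594 -0.008  0.036]
beaker 0.7 [ 0.595 -0.007  0.032]
flask 0.67 [ 0.73  -0.267  0.061]
dish 0.65 [ 0.759 -0.155  0.01 ]
```

View pics/end_side.png

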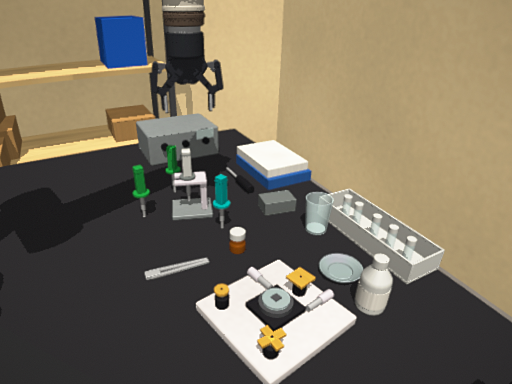

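The probe hangs upright in its slot at side (165,187). The heads are up, the bystanders are unmoved and the gripper is clear. Handing in.

```bash
python3 -c "
from workcell import bot
print(bot.job_done())"
```

```text
the job is handed in; nothing more can be done
None
```

I took the white probe from its rest and pressed the contacts in order: round, square, then cross. Each was held about a second, with the tip on its middle. Then I hung the probe back in the slot and handed the job in at about 18 s of the 67 s allowed. No verdict was reported.

- **Press depth:** the camera depth showed the heads about 4.7 mm (round), 5 mm (square) and 4 mm (cross) down, against 4 mm for half-way. The wrist force read about 2–3.5 N during each press.
- **Probe in its rest:** the handle's centre is about 1 mm from the slot's middle. Its top is at 0.166 m, the same as before I took it, so the collar is on the fork. It looks upright. The collar's own fitted centre came out about 3 mm off, because the collar was partly hidden.
- **Contacts and surroundings:** all three heads are up again at 0.057 m. The side view shows nothing shifted. The specimen was never approached closely.
- **Checks that failed or disagreed:** in the last pass the network put the beaker on the jar and did not report the slide box. Both show unmoved in the picture.

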